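# Clamp a glaze test tile with the hand vacuum pump

### The arm

A 6-joint arm with a two-finger parallel gripper is mounted at the origin on the work surface. World frame = base frame: x ahead of the robot, y to its left, z up, the work surface at z = 0. Lengths are in m, angles in rad, forces in N, time in s.
With the tool pointing down it reaches from about 0.35 to 0.975 m from the base axis. Payload 7.1 kg.
Tool frame: the origin (TCP) lies on the centre line of the jaws, within the pads' length; the fingertips stand 17 mm ahead of it and the grasp point (between the pads) lies 2 mm behind it; z points along the fingers, y is the direction in which the jaws open and shut (so a half turn about z gives the same grasp; the last joint's range is limited). The gripper opens to 88 mm and grips with 3 to 60 N. Pads are 20 mm wide; open, the fingers measure 115 mm over their backs; the gripper's body (75 mm by 178 mm) begins 61 mm behind the grasp point.
Start: joints at [1.244, 0.423, 1.63, -0, 1.089, -0.019], TCP at [0.189, 0.596, 0.24] pointing down, gripper open.
Joint ranges: [-3, 3], [-0.9, 2.11], [0.09, 2.58], [-1.31, 4.45], [0.11, 2.69], [-2.54, 2.54]. Speed limits (rad/s): [2.39, 2.39, 3.01, 3.14, 3.14, 3.14].

### API

Orientations are given as a unit quaternion [w, x, y, z].
In Python, from plant import readout, cams, manip gives the robot as it stands.
- The arm moves only by the tool send_rows, never from a script. Its argument "steps" is a list of rows, each a list of 3 entries, a list of its own where there are three numbers: the shift along the tool's x, y, z in cm, then the turn, a rotation vector about the tool's x, y, z in degrees, then the finger opening in cm, from 0 to 8.78. In form: [[[tx, ty, tz], [ax, ay, az], gripper], ...]. A call has 1 to 12 rows; each row is the pose to reach, as a shift and turn from the pose measured when the call began, along the tool's axes at that moment; what a row does not reach only later rows make up. A row lasts 1/8 s, in which the tool goes at most 62.5 mm and 10.7 degrees, less where a joint would pass 70% of its speed; a pose out of reach is approached as far as the arm can. A call with a gripper value outside its range is refused whole. The fingers move at their own pace and stop on an object; the grip force is fixed at half the most. Time passes only in rows, so rows that repeat a pose let the fingers close. It gives the time, the measured TCP pose, the force and the opening at its end, in the units of the state.
- readout.read_state(): the state, without advancing time (a new reading comes with each control period).
- cams.get_image(name): name is "scene" or "top" or "wrist"; returns a dict with "frame" (480x640x3 uint8, blue, green, red), "fov_y" (degrees; the focal length in pixels is half the picture's height over the tangent of half this angle, whatever the lens; pixels are square), "cx", "cy" (the principal point, pixels), "R" (3x3) and "t" (3): a world point X has camera coordinates R X + t; the wrist camera has in their place "tool_from_camera" (4x4, takes a point from camera to tool coordinates, whose origin is the TCP and whose axes are the flange's). Camera axes: x right, y down, z forward; pixel columns grow to the right and rows downward; lengths in m; the calibration is good to about 2 mm. A picture is of the moment at which its call begins: read the wrist's pose just before it. There is no depth.
- manip.finish_job(): hands the job in, once; it reports no verdict.
The state is a dict: "clock": time; "qpos": joint angles; "joint_velocities": joint speeds; "joint_torque": joint torques, N m; "eef_pos": TCP position; "tool_rot": TCP orientation; "ft_force": force on the tool from outside, world axes, zero at the start; "wrist_torque": the same for the moment, N m; "opening": opening from 0.0 (shut) to 1.0 (fully open).
Only numpy, scipy, OpenCV 4.12 (cv2) and the standard library are available. Lean on these libraries where they do the work, as an engineer would, in place of code of your own. Each camera call takes 0.05 s, during which the arm holds its last target.

### The job

Press the propped-up glaze test tile gently down until it lies flat and level on its rubber seat, with the brass ejector bar pushed all the way in. Then grip the black knob of the leaning vacuum pump and draw its piston rod straight out along the barrel, without jamming it, until the green band is wholly out while the red band stays hidden inside, and finish still gripping the knob and holding the rod steady there. Leave the bowl, the brush and the cork block where they are.

Things in the scene. Friction and masses are not known exactly. Their poses are not given: they have to be found in the camera images.
- unit: Fixed vacuum hold-down unit: green base plate 160 x 430 x 12 mm, tile seat at its -y end, pump at its +y end, a copper pipe and a dial (top at 49 mm) between. Origin: centre of its underside, on the bench; x along the short side, y along the long side, z up. The pump barrel's foot is at (30, 150, 34) mm.
- seat (a point): Centre of the top of the seat's black rubber pad (90 x 90 mm), 40 mm above the bench, at (0, -150, 40) mm of the unit, axes as the unit's. Steel edge strips, 4 mm higher than the pad, stand at its +x, +y and -y sides; its -x side is open and has the ejector bar.
- ejector (a joint): How far the brass ejector bar is pressed in, m: 0 = standing 8 mm above the rubber (start), 0.008 = fully in, flush. Its top is 8 x 60 mm, centred 38 mm to the -x side of the seat's centre, long side along the unit's y. It slides with about 5 N of friction, has no spring and stays where it is pushed.
- tile_center (a point): Centre (half-way up) of the loose ceramic tile, 90 x 90 x 8 mm, 150 g, top glazed half green, half blue, z out of that face. It starts within the seat's edge strips, its -x edge propped on the ejector bar, tilted 0.1 rad. Seated, its centre is 44 mm and its top 48 mm above the bench. A push of 10 to 20 N down between its middle and raised edge seats it; it cracks above 60 N.
- barrel: Fixed grey pump barrel, part of the unit: cylinder 40 mm across (45 mm at its collars), 118 mm long, with a blind bore 21.6 mm wide, open at the upper end. Origin: centre of its foot; z runs along the bore and out of the mouth at z = 118 mm; the bore's floor is at z = 8 mm. It leans 0.26 rad (15 degrees) from upright, towards the unit's -x.
- knob_center (a point): Centre of the round black knob (32 mm across, 30 mm tall) on the loose piston rod; z along the rod, outwards. At the start the rod is fully in: the knob's centre is 148 mm from the barrel's foot along its axis, 30 mm beyond the mouth, with 15 mm of bare rod below the knob. The rod weighs 200 to 420 g, slides back in if let go and can spin. A draw of 65 mm is ideal.
- rod_foot (a point): Lower end of the steel piston rod (20 mm across, 125 mm long below the knob), in the bore; z along the rod to the knob, whose centre is 140 mm away. Green band 55 to 67 mm from the foot, red band 23 to 35 mm: green is wholly out from a draw of 55 mm, red begins to show at 75 mm. Fully in, the foot is at z = 8 mm of the barrel.
- bowl: Blue ceramic bowl, 100 mm wide, 48 mm high, loose on the bench; origin at the centre of its underside. Leave alone.
- brush: Brush, 180 mm long, lying on the bench beyond the unit, along its x axis. Leave alone.
- block: Cork sanding block 50 x 90 x 28 mm lying on the bench on the robot's side of the unit; origin at the centre of its underside. Leave alone.

How it is judged:
By the outcome, as a careful person would: the job done as asked, in the order asked, and still so for the second after the job is handed in, while the arm keeps its last pose, push and grip.
It also fails if it takes over 48 s, if anything falls off the work surface, if the arm or the gripper's body presses on something with over 40 N, if the wrist force passes 120 N, or if a joint passes its speed limit or range.

## Working session

There is one attempt and no reset: what is moved stays moved. The work goes in short steps, Python scripts to look and compute and a tool call to move; the robot and the scene stay as the last step left them, time stands still between calls to the robot, and variables do not carry over. Pictures are saved under pics/ and viewed, and the job is handed in when it is done.

Besides the shell and the picture viewer there is one more tool, called as name([rows], argument=value, ...), one row to a line, values as JSON. send_rows: Moves the arm, as the interface text tells. Its arguments: {"type":"object","properties":{"steps":{"type":"array"}},"required":["steps"]}

```bash
ls; mkdir -p pics; python3 - <<'E'
from plant import readout,cams
import cv2
s=readout.read_state();print(s)
for n in ["scene","top","wrist"]:
    d=cams.get_image(n);cv2.imwrite(f"pics/{n}0.png",d["frame"])
    print(n,{k:v for k,v in d.items() if k!="frame"})
E
```

```text
pics
{'clock': 0.0, 'qpos': array([ 1.24398783e+00,  4.23823739e-01,  1.63069291e+00, -2.21647551e-06,
        1.08859781e+00, -1.89928442e-02]), 'joint_velocities': array([-1.27702520e-03, -2.41450731e-04, -8.10811286e-04, -3.75133638e-05,
       -1.06444746e-04,  2.41477225e-04]), 'joint_torque': array([ 3.11809608e-04, -5.44614172e+01, -2.73673028e+01,  6.45739236e-02,
        2.27622892e-02, -1.52394064e-04]), 'eef_pos': array([0.1891616 , 0.59512736, 0.23891121]), 'tool_rot': array([-1.29939251e-04,  1.53300376e-01,  9.88179344e-01, -7.49726548e-04]), 'ft_force': array([0.23506326, 1.00187908, 0.34324229]), 'wrist_torque': array([ 0.00271477, -0.01734892,  0.00402926]), 'opening': 0.9990826900121924}
scene {'fov_y': 52.38749365122467, 'cx': 317.34744756171057, 'cy': 239.66024923855852, 'R': array([[-0.40116364,  0.9159576 , -0.00945589],
       [ 0.54850555,  0.23193676, -0.80333493],
       [-0.73362756, -0.32745537, -0.59545242]]), 't': array([ 0.21898347, -0.24283867,  1.36031501])}
top {'fov_y': 52.83057798810751, 'cx': 320.62102382887673, 'cy': 245.365074915638, 'R': array([[-0.00224515, -0.99971744,  0.02366426],
       [-0.98281002, -0.00216264, -0.18460712],
       [ 0.18460614, -0.02367195, -0.98252746]]), 't': array([0.03612029, 0.6200285 , 0.72387967])}
wrist {'fov_y': 60.14659156871013, 'cx': 320.14827383776407, 'cy': 237.48992996720636, 'tool_from_camera': array([[-7.35539832e-04, -9.64925426e-01, -2.62523108e-01,
         7.14461540e-02],
       [ 9.99999728e-01, -7.22680494e-04, -1.45537089e-04,
         5.36294455e-04],
       [-4.92878922e-05, -2.62523143e-01,  9.64925695e-01,
        -1.45066361e-01],
       [ 0.00000000e+00,  0.00000000e+00,  0.00000000e+00,
         1.00000000e+00]])}
```

View pics/scene0.png

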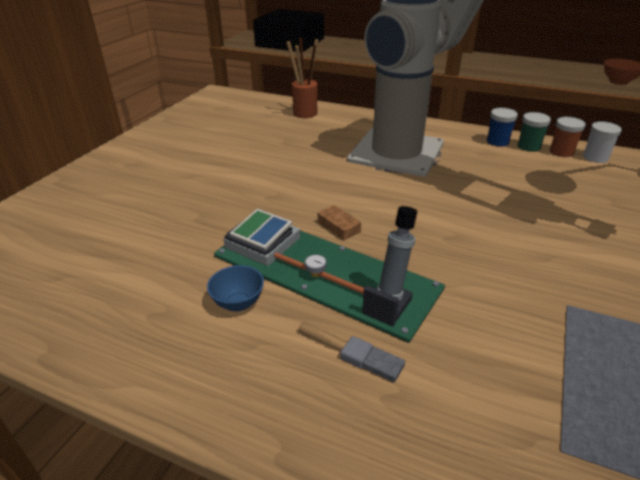

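View pics/top0.png

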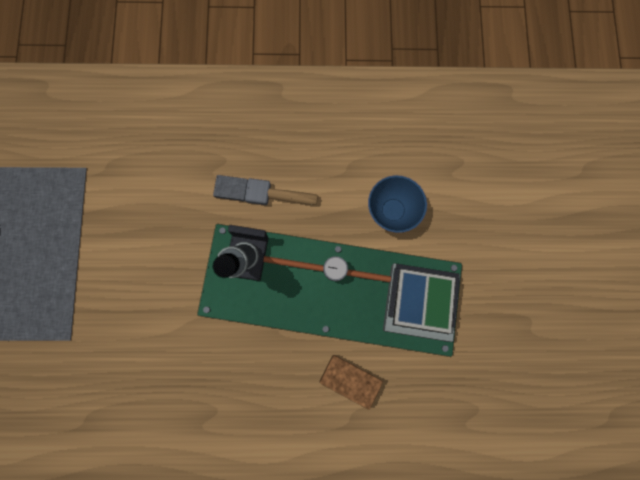

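View pics/wrist0.png

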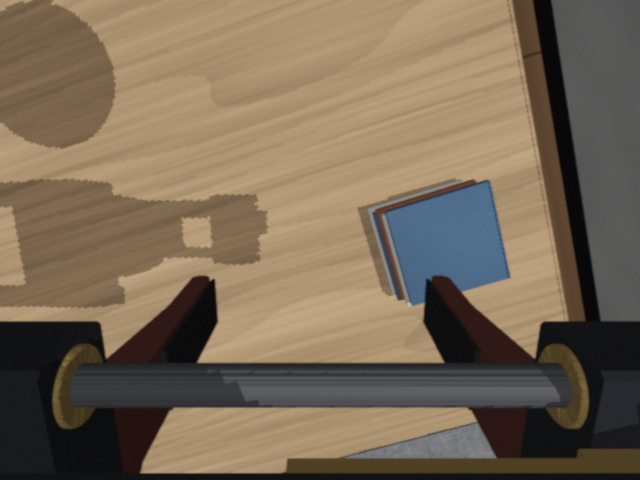

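```bash
python3 - <<'E'
import cv2
t=cv2.imread("pics/top0.png");s=cv2.imread("pics/scene0.png")
def c(im,x,y,w,h,k,n):
    cv2.imwrite(n,cv2.resize(im[y:y+h,x:x+w],None,fx=k,fy=k,interpolation=cv2.INTER_CUBIC))
c(t,190,215,290,150,2.7,"pics/c_top.png")
c(s,205,190,250,160,3.2,"pics/c_sc.png")
E
```

```text
(no output)
```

View pics/c_top.png

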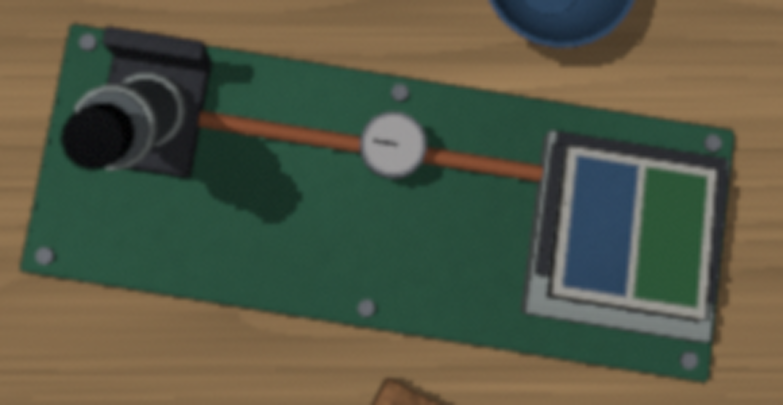

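View pics/c_sc.png

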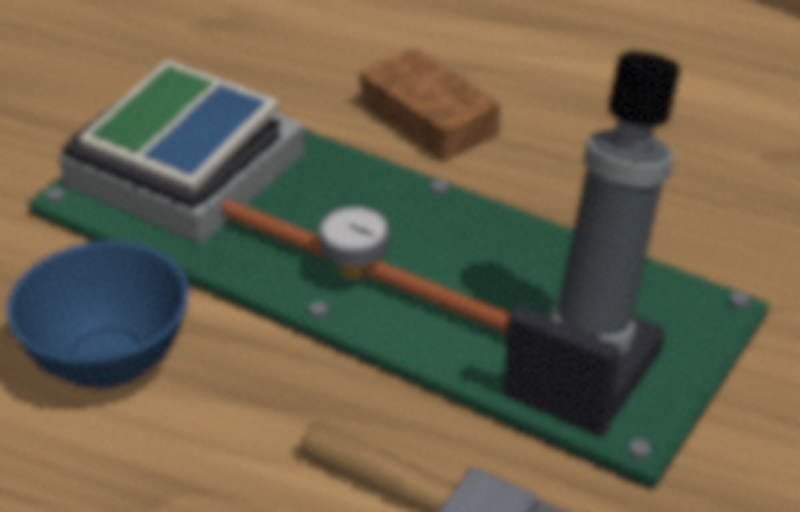

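```bash
cat > h.py <<'E'
import numpy as np
from plant import readout,cams
from scipy.optimize import least_squares
from scipy.spatial.transform import Rotation as Ro
import cv2
def cal(d):
    f=240/np.tan(np.radians(d["fov_y"])/2); return f,d["cx"],d["cy"]
def RT(d,s=None):
    if "R" in d: return d["R"],d["t"]
    T=np.eye(4); q=s["tool_rot"]; T[:3,:3]=Ro.from_quat([q[1],q[2],q[3],q[0]]).as_matrix(); T[:3,3]=s["eef_pos"]
    M=np.linalg.inv(T@d["tool_from_camera"]); return M[:3,:3],M[:3,3]
def proj(P,X):
    f,cx,cy,R,t=P; c=np.atleast_2d(X)@R.T+t
    return np.c_[f*c[:,0]/c[:,2]+cx,f*c[:,1]/c[:,2]+cy]
def par(d,s=None): return (*cal(d),*RT(d,s))
def tri(obs):
    g=lambda X:np.concatenate([(proj(P,X)-uv).ravel() for P,uv in obs])
    r=least_squares(g,[.6,0,.1]);return r.x,r.fun
def upose(p):
    x,y,z,a=p; c,s=np.cos(a),np.sin(a)
    return np.array([[c,-s,0],[s,c,0],[0,0,1]]),np.array([x,y,z])
E
python3 - <<'E'
from h import *
T=par(cams.get_image("top"));S=par(cams.get_image("scene"))
import pickle;pickle.dump((T,S),open("cal.pkl","wb"))
t=lambda x,y:np.array([x/2.7+190,y/2.7+215])
s=lambda x,y:np.array([x/3.2+205,y/3.2+190])
U=lambda x,y,z=12:np.array([x,y,z])/1000
obs=[(T,t(70,25),U(80,215)),(T,t(735,130),U(80,-215)),(T,t(708,382),U(-80,-215)),(T,t(22,270),U(-80,215)),
(S,s(32,208),U(80,-215)),(S,s(655,485),U(80,215)),(S,s(765,305),U(-80,215))]
def g(p,sel=None):
    R,c=upose(p);return np.concatenate([(proj(P,R@X+c)-uv).ravel() for P,uv,X in obs])
r=least_squares(g,[.6,0,0,0]);print(r.x,r.fun.round(1))
g2=lambda p:g([p[0],p[1],0,p[2]]);r2=least_squares(g2,[.6,0,0]);print(r2.x,r2.fun.round(1))
np.save("unit.npy",[r2.x[0],r2.x[1],0,r2.x[2]])
# knob: top-of-knob face centre, top crop (97,137); scene top centre (648,63); bottom ~ (636,110)
print(tri([(T,t(97,137)),(S,s(648,66))]))
R,c=upose(np.load("unit.npy")); a=np.array([-np.sin(.2618),0,np.cos(.2618)]); foot=U(30,150,34)
for d in (118,148,163): print(d,R@(foot+a*d/1000)+c, proj(T,R@(foot+a*d/1000)+c),proj(S,R@(foot+a*d/1000)+c))
print(t(97,137),s(648,66))
E
```

```text
[ 0.55367414  0.01644686 -0.00423327 -0.15869961] [-0.3 -0.4 -0.2  0.   0.   0.9 -1.3  1.3 -2.8 -0.  -0.7  0.3  0.7  0.7]
[ 0.55437384  0.01685719 -0.16036091] [-0.8 -1.5  0.4 -0.5  0.4  0.7 -2.2  0.6 -3.  -1.5 -0.5 -1.   1.2 -0.5]
(array([0.56705529, 0.16573628, 0.19019732]), array([-1.01777828,  0.26871184, -1.27323616,  0.04481766]))
118 [0.57779124 0.16501899 0.14797923] [[230.79980226 262.7371823 ]] [[401.46499892 235.65547413]]
148 [0.57012627 0.16625879 0.176957  ] [[226.2762875  265.15296835]] [[405.21461983 218.63217689]]
163 [0.56629379 0.1668787  0.19144588] [[223.85504198 266.44603613]] [[407.13304195 209.92253111]]
[225.92592593 265.74074074] [407.5   210.625]
```

```bash
cat >> h.py <<'E'
def Rq(s): q=s["tool_rot"]; return Ro.from_quat([q[1],q[2],q[3],q[0]]).as_matrix()
def move(pos,Rt,s=None):
    s=s or readout.read_state(); R=Rq(s)
    sh=R.T@(np.asarray(pos)-s["eef_pos"])*100; rv=Ro.from_matrix(R.T@Rt).as_rotvec(degrees=True)
    print("shift cm",sh.round(2),"rot deg",rv.round(2))
def Rtool(zdir,ydir):
    z=np.array(zdir,float);z/=np.linalg.norm(z);y=np.array(ydir,float);y-=z*(y@z);y/=np.linalg.norm(y)
    return np.c_[np.cross(y,z),y,z]
def U(x,y,z,p=None):
    R,c=upose(np.load("unit.npy") if p is None else p);return R@np.array([x,y,z])/1000+c
def ux(): return upose(np.load("unit.npy"))[0]
def snap(name,out):
    s=readout.read_state();d=cams.get_image(name);cv2.imwrite(out,d["frame"]);return par(d,s),s,d["frame"]
E
python3 - <<'E'
from h import *
p=U(-21,-150,40);p[2]=.17;print(p)
move(p,Rtool([0,0,-1],ux()[:,0]))
E
```

```text
[ 0.5096921 -0.1278651  0.17     ]
shift cm [-52.45 -59.21   6.97] rot deg [-4.000e-02  3.000e-02  8.155e+01]
```

send_rows([
  [[-52.4,-59.2,7.0],[0,0,81.5],0],
  [[-52.4,-59.2,7.0],[0,0,81.5],0],
  [[-52.4,-59.2,7.0],[0,0,81.5],0],
  [[-52.4,-59.2,7.0],[0,0,81.5],0],
  [[-52.4,-59.2,7.0],[0,0,81.5],0],
  [[-52.4,-59.2,7.0],[0,0,81.5],0],
  [[-52.4,-59.2,7.0],[0,0,81.5],0],
  [[-52.4,-59.2,7.0],[0,0,81.5],0],
  [[-52.4,-59.2,7.0],[0,0,81.5],0],
  [[-52.4,-59.2,7.0],[0,0,81.5],0],
  [[-52.4,-59.2,7.0],[0,0,81.5],0],
  [[-52.4,-59.2,7.0],[0,0,81.5],0],
])

```text
clock: 1.75
eef_pos: [0.4922, -0.0898, 0.1736]
tool_rot: [0.0, 0.761, 0.648, -0.0]
ft_force: [0.3, -0.5, 0.1]
opening: 0.007
```

```bash
python3 - <<'E'
from h import *
p=U(-21,-150,40);p[2]=.17
move(p,Rtool([0,0,-1],ux()[:,0]))
E
```

```text
shift cm [-3.48  2.33  0.36] rot deg [0.02 0.03 0.03]
```

send_rows([
  [[-3.5,2.3,0.4],[0,0,0],0],
  [[-3.5,2.3,0.4],[0,0,0],0],
  [[-3.5,2.3,0.4],[0,0,0],0],
])

```text
clock: 2.12
eef_pos: [0.5087, -0.1275, 0.1694]
tool_rot: [-0.0, 0.761, 0.648, -0.0]
ft_force: [0.2, 0.6, -0.0]
opening: 0.006
```

```bash
python3 - <<'E'
from h import *
P,s,f=snap("wrist","pics/w1.png")
import pickle;pickle.dump(P,open("w1.pkl","wb"))
print(s["eef_pos"],s["ft_force"],s["qpos"])
for nm,x in dict(push=U(-21,-150,54.6),tileP=U(45,-105,48),a=U(45,-195,48),b=U(-45,-105,57),c=U(-45,-195,57)).items(): print(nm,proj(P,x).round(0))
E
```

```text
[ 0.50868834 -0.12750914  0.16935082] [ 1.81256509e-01  6.41201939e-01 -3.87857063e-04] [-2.68101604e-01  3.75610541e-01  1.90329907e+00 -4.57351286e-04
  8.63346336e-01 -1.07479172e-01]
push [[322. 240.]]
tileP [[425. 169.]]
a [[417. 300.]]
b [[283. 171.]]
c [[286. 305.]]
```

View pics/w1.png

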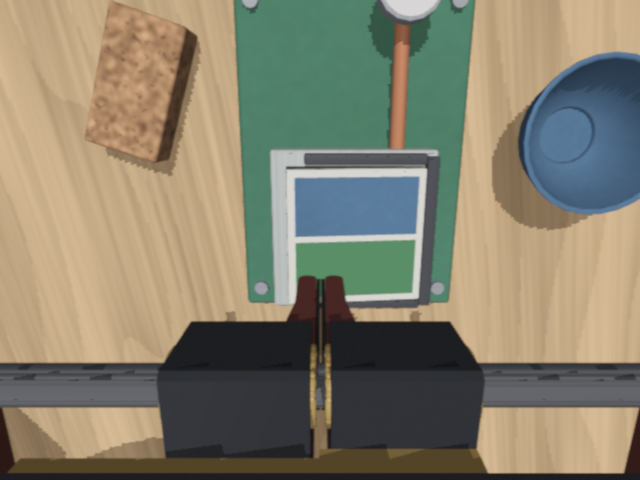

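send_rows([
  [[0,0.2,5],[0,0,0],0],
  [[0,0.2,8.5],[0,0,0],0],
  [[0,0.2,8.8],[0,0,0],0],
  [[0,0.2,8.8],[0,0,0],0],
  [[0,0.2,8.8],[0,0,0],0],
])

```text
clock: 2.8
eef_pos: [0.5116, -0.1273, 0.0831]
tool_rot: [0.001, 0.761, 0.649, 0.0]
ft_force: [0.1, 0.4, 0.4]
opening: 0.004
```

send_rows([
  [[0,0,0.3],[0,0,0],0],
  [[0,0,0.6],[0,0,0],0],
  [[0,0,0.8],[0,0,0],0],
  [[0,0,0.9],[0,0,0],0],
  [[0,0,0.9],[0,0,0],0],
])

```text
clock: 3.42
eef_pos: [0.5115, -0.1273, 0.0739]
tool_rot: [0.001, 0.761, 0.649, 0.0]
ft_force: [-0.3, -0.7, 0.1]
opening: -0.0
```

send_rows([
  [[0,0,0.1],[0,0,0],0],
  [[0,0,0.2],[0,0,0],0],
  [[0,0,0.3],[0,0,0],0],
  [[0,0,0.3],[0,0,0],0],
])

```text
clock: 3.92
eef_pos: [0.5114, -0.1273, 0.071]
tool_rot: [0.001, 0.761, 0.649, 0.0]
ft_force: [-1.3, -0.7, 3.7]
opening: 0.006
```

Contact at 3.7 N. Keep going in small steps.

send_rows([
  [[0,0,0.1],[0,0,0],0],
  [[0,0,0.2],[0,0,0],0],
  [[0,0,0.2],[0,0,0],0],
])

```text
clock: 4.3
eef_pos: [0.5112, -0.1273, 0.0689]
tool_rot: [0.001, 0.761, 0.649, 0.0]
ft_force: [-2.0, -0.5, 3.3]
opening: 0.002
```

send_rows([
  [[0,0,0.1],[0,0,0],0],
  [[0,0,0.2],[0,0,0],0],
  [[0,0,0.2],[0,0,0],0],
])

```text
clock: 4.68
eef_pos: [0.5109, -0.1272, 0.0668]
tool_rot: [0.0, 0.761, 0.649, 0.0]
ft_force: [-2.5, 0.3, 4.3]
opening: 0.004
```

send_rows([
  [[0,0,0.1],[0,0,0],0],
  [[0,0,0.15],[0,0,0],0],
  [[0,0,0.15],[0,0,0],0],
])

```text
clock: 5.05
eef_pos: [0.5108, -0.1272, 0.0654]
tool_rot: [0.0, 0.761, 0.649, -0.0]
ft_force: [-3.1, 0.3, 5.1]
opening: 0.005
```

send_rows([
  [[0,0,0.05],[0,0,0],0],
  [[0,0,0.1],[0,0,0],0],
  [[0,0,0.1],[0,0,0],0],
])

```text
clock: 5.42
eef_pos: [0.5108, -0.1272, 0.0653]
tool_rot: [0.0, 0.761, 0.649, -0.0]
ft_force: [-5.0, 0.3, 15.6]
opening: 0.005
```

send_rows([
  [[0,0,0.12],[0,0,0],0],
  [[0,0,0.12],[0,0,0],0],
])

```text
clock: 5.68
eef_pos: [0.5108, -0.1272, 0.0653]
tool_rot: [0.0, 0.761, 0.649, -0.0]
ft_force: [-7.1, 0.4, 20.3]
opening: 0.002
```

send_rows([
  [[0,0,-0.3],[0,0,0],0],
  [[0,0,-4],[0,0,0],0],
  [[0,0,-9],[0,0,0],0],
  [[0,0,-10.5],[0,0,0],0],
  [[0,0,-10.5],[0,0,0],0],
])

```text
clock: 6.3
eef_pos: [0.5113, -0.1273, 0.1708]
tool_rot: [0.001, 0.761, 0.649, 0.001]
ft_force: [-0.1, 0.4, 0.0]
opening: 0.007
```

```bash
python3 - <<'E'
from h import *
P,s,f=snap("wrist","pics/w2.png")
P2,_,g=snap("scene","pics/s2.png")
cv2.imwrite("pics/s2c.png",cv2.resize(g[190:260,205:325],None,fx=6,fy=6,interpolation=cv2.INTER_CUBIC))
o=cv2.resize(f[130:320,250:460],None,fx=3,fy=3,interpolation=cv2.INTER_CUBIC);cv2.imwrite("pics/w2c.png",o)
print(s["eef_pos"],s["ft_force"])
print({k:proj(P,U(*v)).round(1) for k,v in dict(b=(-45,-105,48),t=(45,-105,48),a=(45,-195,48),c=(-45,-195,48)).items()})
E
```

```text
[ 0.51134789 -0.12730551  0.170769  ] [-0.1175632   0.40086755  0.03595452]
{'b': array([[279.5, 169.8]]), 't': array([[419.8, 169.9]]), 'a': array([[411.5, 299.6]]), 'c': array([[282.7, 299.7]])}
```

View pics/w2c.png

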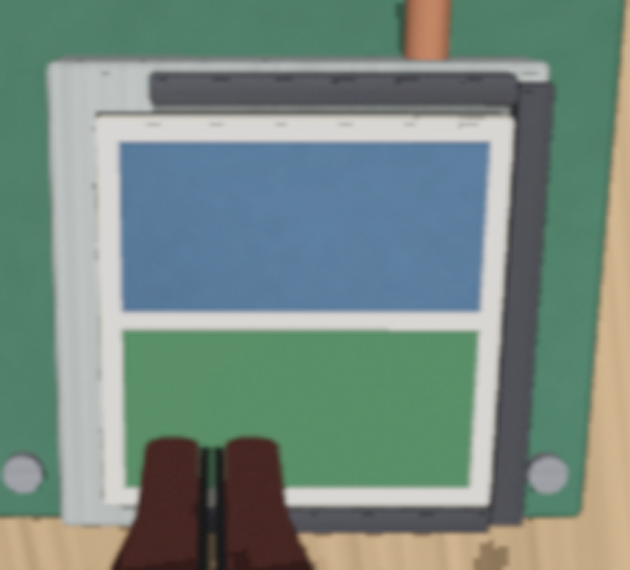

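View pics/s2c.png

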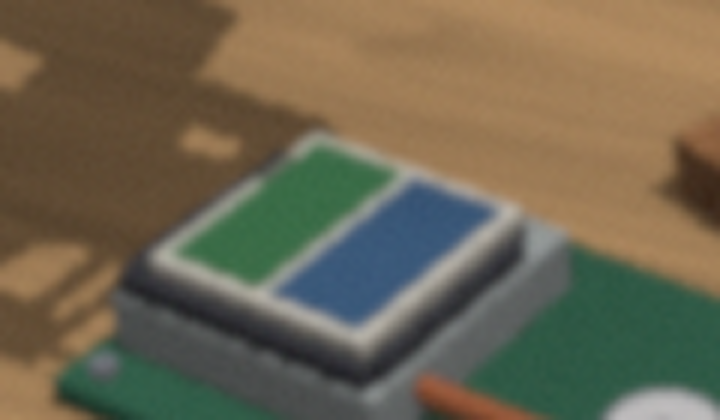

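```bash
cat >> h.py <<'E'
def axis(): return ux()@np.array([-np.sin(.2618),0,np.cos(.2618)])
def onax(d,p=None): return U(30,150,34)+axis()*d/1000
E
python3 - <<'E'
from h import *
a=axis();print(a,onax(148))
move(onax(148+90),Rtool(-a,ux()[:,0]))
E
```

```text
[-0.25549891  0.0413269   0.96592567] [0.57012627 0.16625879 0.176957  ]
shift cm [29.9  -1.04 -9.5 ] rot deg [-1.507e+01  1.000e-02  9.000e-02]
```

send_rows([
  [[6,-0.2,-4],[0,0,0],6],
  [[12,-0.4,-7],[-8,0,0],6],
  [[18,-0.6,-9.5],[-15,0,0],6],
  [[24,-0.8,-9.5],[-15,0,0],6],
  [[29.9,-1.0,-9.5],[-15,0,0],6],
  [[29.9,-1.0,-9.5],[-15,0,0],6],
  [[29.9,-1.0,-9.5],[-15,0,0],6],
  [[29.9,-1.0,-9.5],[-15,0,0],6],
  [[29.9,-1.0,-9.5],[-15,0,0],6],
])

```text
clock: 7.52
eef_pos: [0.5474, 0.1683, 0.2635]
tool_rot: [0.099, 0.755, 0.643, 0.084]
ft_force: [0.7, 1.0, 0.1]
opening: 0.686
```

```bash
python3 - <<'E'
from h import *
P,s,f=snap("wrist","pics/w3.png")
import pickle;pickle.dump(P,open("w3.pkl","wb"))
print(s["eef_pos"],s["ft_force"],s["qpos"].round(2))
for d in (0,118,133,163): print(d,proj(P,onax(d)).round(1))
a=axis();move(onax(148+90),Rtool(-a,ux()[:,0]))
print({k:proj(P,U(*v)).round(0) for k,v in dict(c1=(80,215,12),c2=(-80,215,12)).items()})
E
```

```text
[0.54742984 0.16834893 0.26350498] [0.68634046 1.04502021 0.12986383] [ 0.34  0.23  1.88 -0.17  0.81  0.61]
0 [[319.9 202.7]]
118 [[319.5 235.3]]
133 [[319.4 241.5]]
163 [[319.2 256.2]]
shift cm [ 0.14 -0.06 -0.04] rot deg [-0.09  0.04 -0.01]
{'c1': array([[364., 130.]]), 'c2': array([[192., 131.]])}
```

View pics/w3.png

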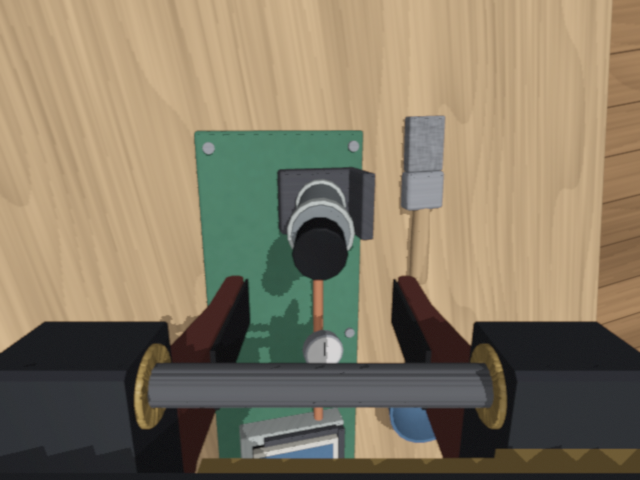

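```bash
python3 - <<'E'
import cv2
f=cv2.imread("pics/w3.png")
cv2.imwrite("pics/w3c.png",cv2.resize(f[150:300,240:400],None,fx=4,fy=4,interpolation=cv2.INTER_CUBIC))
g=cv2.convertScaleAbs(f,alpha=3,beta=10);cv2.imwrite("pics/w3d.png",cv2.resize(g[150:300,240:400],None,fx=4,fy=4,interpolation=cv2.INTER_CUBIC))
E
```

```text
(no output)
```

View pics/w3d.png

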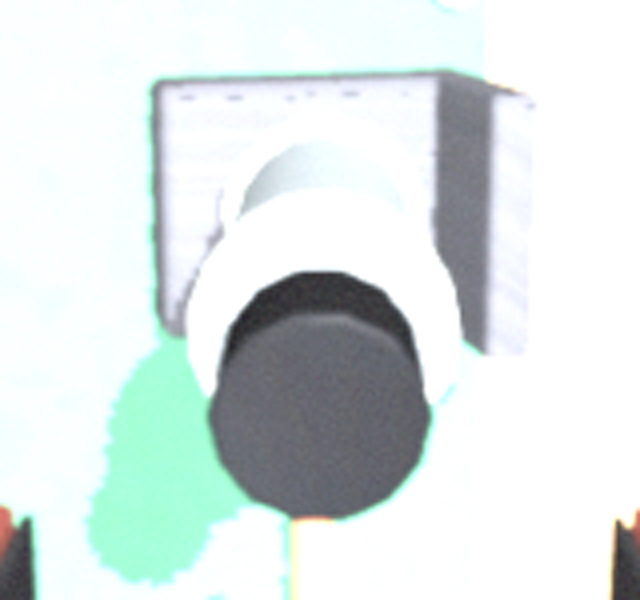

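send_rows([
  [[0.2,0,2],[-0.1,0,0],6],
  [[0.2,0,5],[-0.1,0,0],6],
  [[0.2,0,8],[-0.1,0,0],6],
  [[0.2,0,9.1],[-0.1,0,0],6],
  [[0.2,0,9.1],[-0.1,0,0],6],
  [[0.2,0,9.1],[-0.1,0,0],6],
])

```text
clock: 8.32
eef_pos: [0.5715, 0.1667, 0.1769]
tool_rot: [0.1, 0.755, 0.642, 0.085]
ft_force: [0.6, 0.4, -0.3]
opening: 0.68
```

```bash
python3 - <<'E'
from h import *
P,s,f=snap("wrist","pics/w4.png")
print(s["eef_pos"],s["ft_force"],s["qpos"].round(2))
a=axis();move(onax(146),Rtool(-a,ux()[:,0]))
for d in (118,133,163): print(d,proj(P,onax(d)).round(1))
g=cv2.convertScaleAbs(f,alpha=2.5,beta=10);cv2.imwrite("pics/w4d.png",g)
E
```

```text
[0.5714769  0.16674469 0.17689159] [ 0.62891261  0.36849374 -0.27349474] [ 0.32  0.38  1.9  -0.21  0.64  0.64]
shift cm [-0.08 -0.12  0.17] rot deg [ 0.1  -0.01 -0.03]
118 [[316.9 291.5]]
133 [[316.7 305.4]]
163 [[316.1 341.7]]
```

View pics/w4d.png

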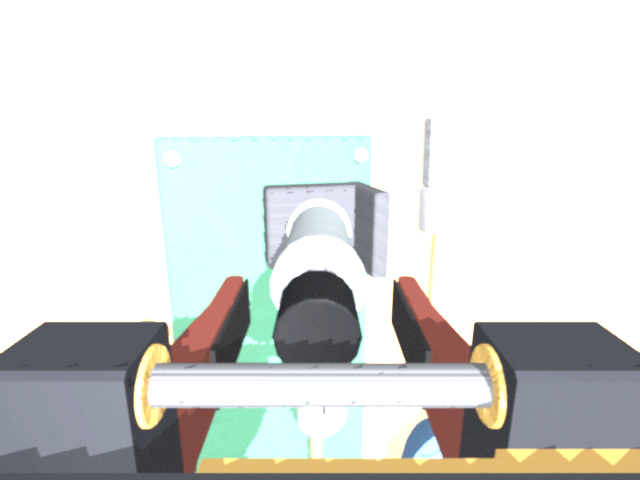

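```bash
python3 - <<'E'
from h import *
f=cv2.imread("pics/w4d.png")
cv2.imwrite("pics/w4c.png",cv2.resize(f[260:380,230:410],None,fx=4.4,fy=4.4,interpolation=cv2.INTER_CUBIC))
d=cams.get_image("wrist");fo,cx,cy=cal(d);M=np.linalg.inv(d["tool_from_camera"])
for z in (.015,0,-.015):
  for y in (-.016,0,.016):
    c=M@[0,y,z,1];print(y,z,fo*c[0]/c[2]+cx,fo*c[1]/c[2]+cy)
E
```

```text
-0.016 0.015 281.3465807288484 303.501876937982
0 0.015 319.6058333607158 303.4768122683915
0.016 0.015 357.8666524514498 303.45174657257144
-0.016 0 277.8101425893538 319.7970314997043
0 0 319.5551355304499 319.7700471501588
0.016 0 361.30199337540114 319.7430615951222
-0.016 -0.015 273.5647102438342 339.359080522698
0 -0.015 319.4942734191051 339.3298719067312
0.016 -0.015 365.42609412812635 339.3006618551002
```

View pics/w4c.png

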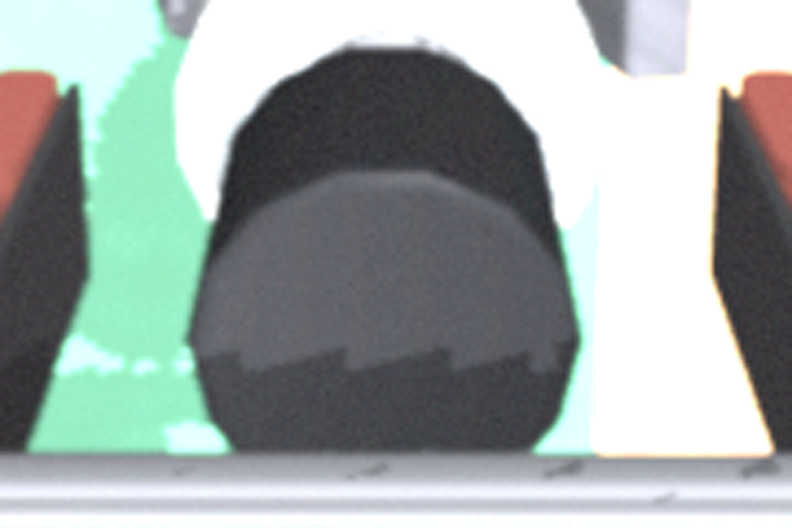

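send_rows([
  [[-0.05,-0.07,0.25],[0.1,0,0],6],
  [[-0.05,-0.07,0.25],[0.1,0,0],6],
  [[-0.05,-0.07,0.25],[0.1,0,0],6],
])

```text
clock: 8.8
eef_pos: [0.5713, 0.1665, 0.1745]
tool_rot: [0.099, 0.755, 0.643, 0.085]
ft_force: [0.2, 0.9, -0.6]
opening: 0.682
```

```bash
python3 - <<'E'
from h import *
P,s,f=snap("wrist","pics/w5.png")
print(s["eef_pos"],s["ft_force"])
a=axis();move(onax(146),Rtool(-a,ux()[:,0]))
f=cv2.convertScaleAbs(f,alpha=2.5,beta=10)
cv2.imwrite("pics/w5c.png",cv2.resize(f[260:380,230:410],None,fx=4.4,fy=4.4,interpolation=cv2.INTER_CUBIC))
E
```

```text
[0.57132349 0.16645062 0.17451037] [ 0.19938515  0.87038344 -0.64801364]
shift cm [-0.04 -0.05 -0.07] rot deg [ 0.01 -0.02 -0.02]
```

View pics/w5c.png

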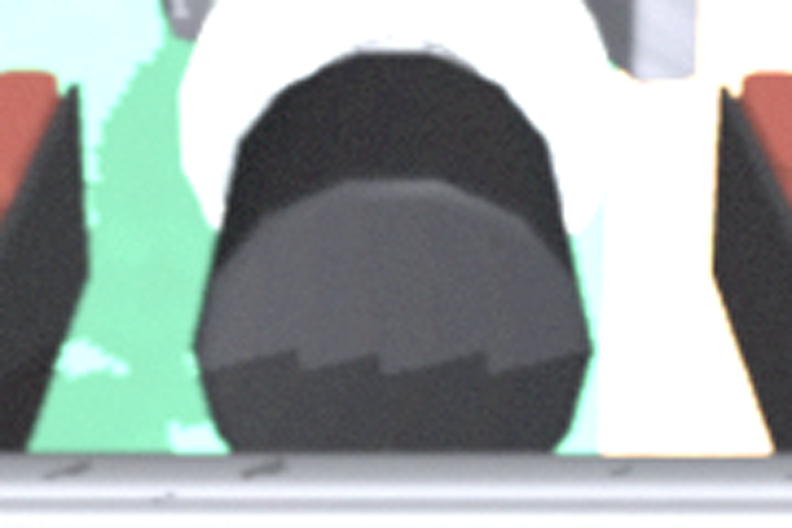

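send_rows([
  [[0,0,0],[0,0,0],4.5],
  [[0,0,0],[0,0,0],3.5],
  [[0,0,0],[0,0,0],2.0],
  [[0,0,0],[0,0,0],2.0],
  [[0,0,0],[0,0,0],2.0],
  [[0,0,0],[0,0,0],2.0],
])

```text
clock: 9.6
eef_pos: [0.5712, 0.1664, 0.1744]
tool_rot: [0.099, 0.755, 0.643, 0.085]
ft_force: [-0.4, -0.4, -0.2]
opening: 0.357
```

```bash
python3 - <<'E'
from h import *
s=readout.read_state()
print(s["eef_pos"],s["ft_force"],s["wrist_torque"],s["opening"]*8.8, Rq(s).T@s["ft_force"])
a=axis();move(onax(146),Rtool(-a,ux()[:,0]))
E
```

```text
[0.5712345  0.16641756 0.17440871] [-0.40350606 -0.44407208 -0.20148862] [-0.03574573  0.25899729 -0.00833691] 3.1401634229611064 [-0.50296297 -0.36822613  0.10978426]
shift cm [-0.03 -0.04 -0.07] rot deg [ 0.   -0.01 -0.02]
```

send_rows([
  [[0,0,-0.2],[0,0,0],2.0],
  [[0,0,-0.5],[0,0,0],2.0],
  [[0,0,-0.8],[0,0,0],2.0],
  [[0,0,-1.0],[0,0,0],2.0],
  [[0,0,-1.0],[0,0,0],2.0],
])

```text
clock: 10.22
eef_pos: [0.5687, 0.1669, 0.1843]
tool_rot: [0.099, 0.755, 0.643, 0.085]
ft_force: [-0.6, -0.2, -2.0]
opening: 0.357
```

```bash
cat > st.py <<'E'
from h import *
s=readout.read_state()
print(s["clock"],"F tool",(Rq(s).T@s["ft_force"]).round(1),"M tool",(Rq(s).T@s["wrist_torque"]).round(2),"open",s["opening"]*8.8)
a=axis();print("along",(s["eef_pos"]-onax(146))@a*1000, "from start",(s["eef_pos"]-[0.5712345,0.16641756,0.17440871])@a*1000);move([0.5712345,0.16641756,0.17440871]+a*.065,Rtool(-a,ux()[:,0]))
E
python3 st.py; python3 -c "
from h import *
snap('wrist','pics/w6.png')"
```

```text
10.225 F tool [-0.3 -1.1  1.8] M tool [ 0.31 -0.06 -0.04] open 3.143410797950409
along 9.477755741507243 from start 10.215803543009375
shift cm [-0.   -0.01 -5.48] rot deg [ 0.02 -0.02 -0.02]
```

View pics/w6.png

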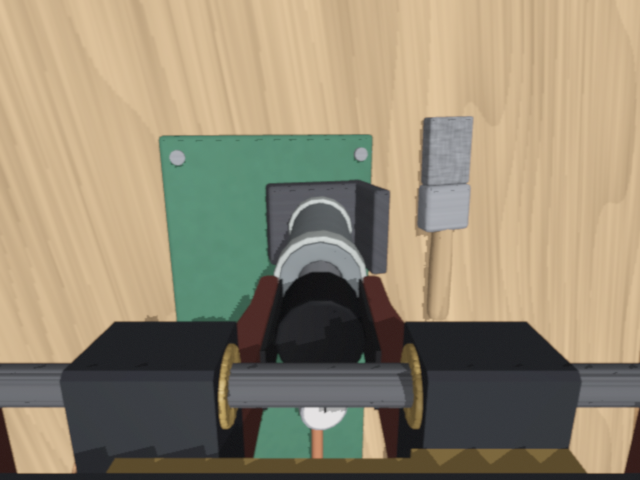

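Rod draws freely with about 2 N axial force. Continue.

send_rows([
  [[0,0,-0.4],[0,0,0],2.0],
  [[0,0,-0.8],[0,0,0],2.0],
  [[0,0,-1.2],[0,0,0],2.0],
  [[0,0,-1.6],[0,0,0],2.0],
  [[0,0,-2.0],[0,0,0],2.0],
  [[0,0,-2.4],[0,0,0],2.0],
  [[0,0,-2.6],[0,0,0],2.0],
  [[0,0,-2.6],[0,0,0],2.0],
])

```text
clock: 11.28
eef_pos: [0.5621, 0.1679, 0.2095]
tool_rot: [0.099, 0.755, 0.643, 0.085]
ft_force: [-0.8, 0.1, -2.3]
opening: 0.359
```

```bash
python3 st.py
```

```text
11.275 F tool [-0.  -1.4  2. ] M tool [ 0.29 -0.1   0.01] open 3.155544256266165
along 35.539310458518266 from start 36.2773582600204
shift cm [-0.   -0.01 -2.87] rot deg [ 0.02 -0.02 -0.02]
```

send_rows([
  [[0,0,-0.4],[0,0,0],2.0],
  [[0,0,-0.8],[0,0,0],2.0],
  [[0,0,-1.2],[0,0,0],2.0],
  [[0,0,-1.6],[0,0,0],2.0],
  [[0,0,-2.0],[0,0,0],2.0],
  [[0,0,-2.4],[0,0,0],2.0],
  [[0,0,-2.8],[0,0,0],2.0],
  [[0,0,-2.85],[0,0,0],2.0],
  [[0,0,-2.85],[0,0,0],2.0],
])

```text
clock: 12.4
eef_pos: [0.5547, 0.1691, 0.237]
tool_rot: [0.099, 0.755, 0.643, 0.085]
ft_force: [-0.8, 0.3, -1.4]
opening: 0.356
```

```bash
python3 st.py; python3 - <<'E'
from h import *
_,_,f=snap('wrist','pics/w7.png')
_,_,g=snap('scene','pics/s7.png'); _,_,t=snap('top','pics/t7.png')
k=lambda im,x,y,w,h,z:cv2.resize(cv2.convertScaleAbs(im,alpha=1.6),None,fx=1,fy=1)[y:y+h,x:x+w]
cv2.imwrite('pics/s7c.png',cv2.resize(g[160:330,340:460],None,fx=3.5,fy=3.5,interpolation=cv2.INTER_CUBIC))
cv2.imwrite('pics/w7c.png',cv2.resize(cv2.convertScaleAbs(f[150:400,200:440],alpha=1.5),None,fx=2.4,fy=2.4,interpolation=cv2.INTER_CUBIC))
E
```

```text
12.4 F tool [ 0.1 -1.2  1.1] M tool [ 0.29 -0.09  0.01] open 3.1334154277784454
along 64.03278019012397 from start 64.7708279916261
shift cm [-0.01 -0.01 -0.02] rot deg [ 0.02 -0.02 -0.02]
```

View pics/s7c.png

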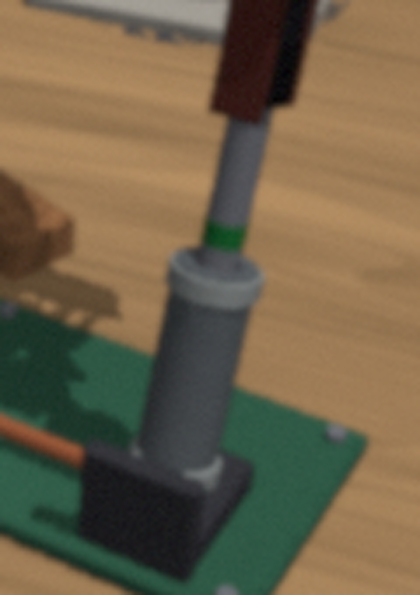

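View pics/w7c.png

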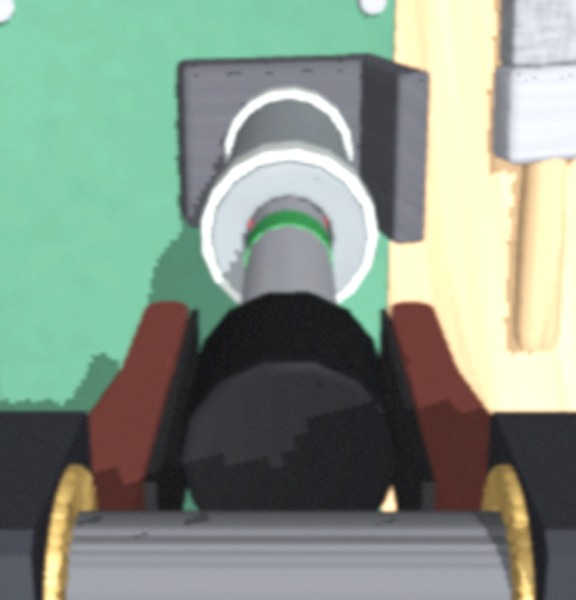

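View pics/s7.png

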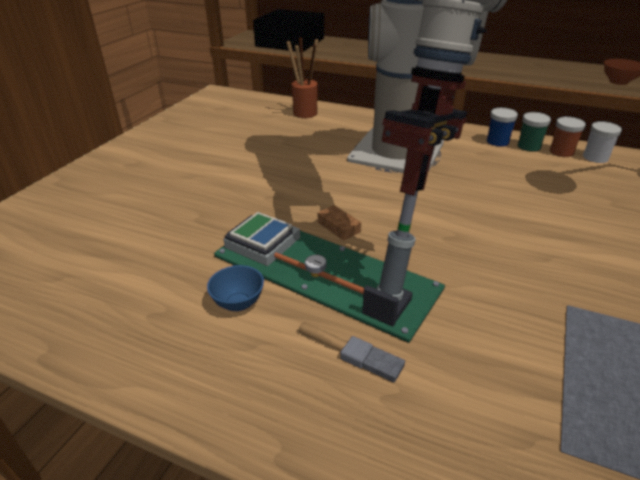

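```bash
python3 - <<'E'
from h import *
f=cv2.imread('pics/w7.png')
cv2.imwrite('pics/w7e.png',cv2.resize(cv2.convertScaleAbs(f[205:285,275:365],alpha=2),None,fx=8,fy=7,interpolation=cv2.INTER_CUBIC)[:560])
P,s,_=snap('wrist','pics/x.png')
R,t=P[3],P[4];cam=-R.T@t
a=axis();o=onax(0)
d=cam-o;print("cam in barrel: along",d@a*1000,"perp",np.linalg.norm(d-a*(d@a))*1000)
for z in (110,118,127): print(z,proj(P,onax(z)))
E
```

```text
cam in barrel: along 354.8593158559882 perp 72.44464790122215
110 [[319.25066617 246.63614775]]
118 [[319.2234313  250.43669562]]
127 [[319.19068812 255.0059142 ]]
```

View pics/w7e.png

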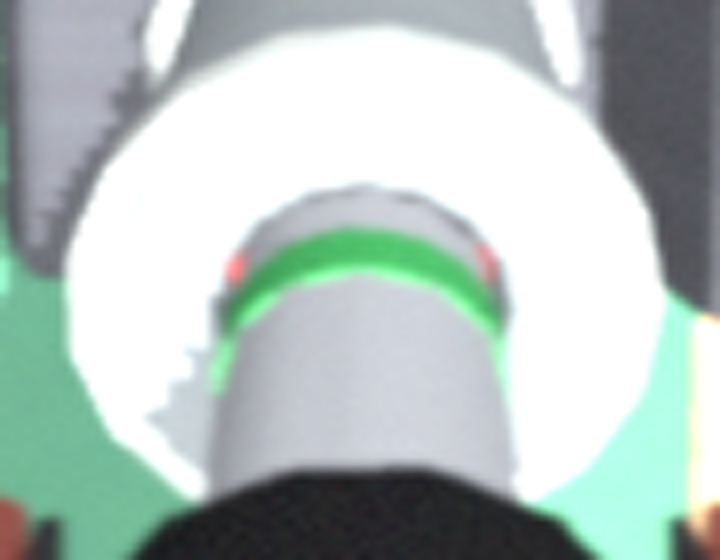

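```bash
python3 - <<'E'
from h import *
import pickle
T,S=pickle.load(open("cal.pkl","rb"))
cam=-S[3].T@S[4];a=axis()
for z in (118,128,140,198):
    p=onax(z);d=cam-p;d-=a*(d@a);d/=np.linalg.norm(d)
    q=proj(S,p+.010*d)[0];print(z,q.round(1),((q-[340,160])*3.5).round(0))
f=cv2.imread('pics/s7.png')
cv2.imwrite('pics/s7e.png',cv2.resize(cv2.convertScaleAbs(f[210:250,380:430],alpha=1.6),None,fx=12,fy=12,interpolation=cv2.INTER_CUBIC))
E
python3 st.py
```

```text
118 [401.  237.9] [213. 273.]
128 [402.2 232.2] [218. 253.]
140 [403.7 225.3] [223. 229.]
198 [411.3 190.8] [250. 108.]
12.6 F tool [ 1.  -0.   1.8] M tool [ 0.29 -0.08  0.04] open 3.118924536608352
along 63.877383458115624 from start 64.61543125961776
shift cm [ 0.    0.   -0.04] rot deg [ 0.01 -0.01 -0.02]
```

View pics/s7e.png

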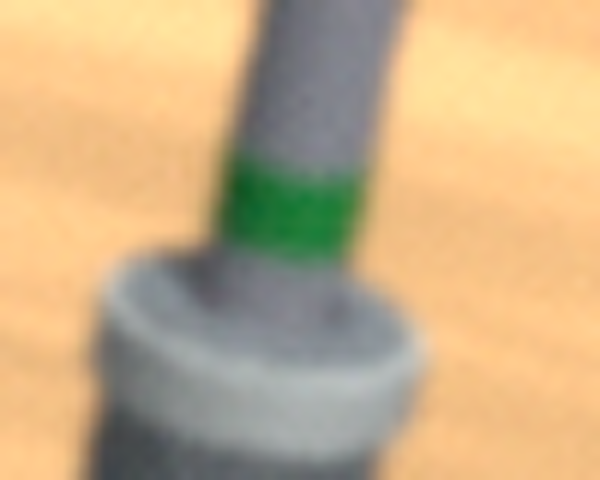

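View pics/t7.png

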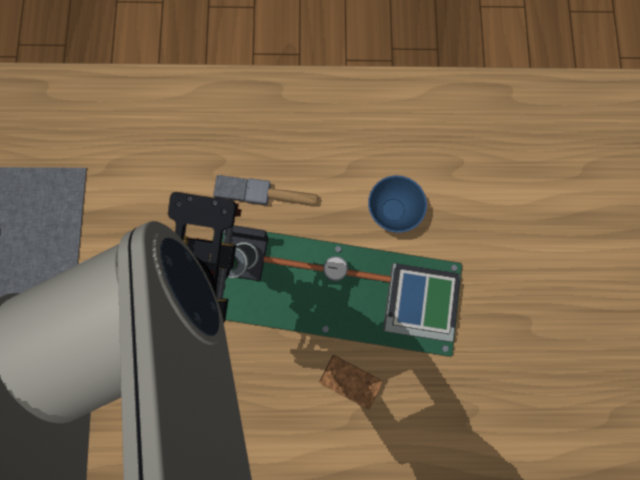

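```bash
python3 - <<'E'
from plant import manip
print(manip.finish_job())
E
```

```text
the job is handed in; nothing more can be done
None
```

I pressed the tile down with closed fingers, peaking at about 20 N downward. I then gripped the knob from above along the barrel's axis and drew the rod straight out. The job was handed in at about 12.6 s with the knob still gripped.

**Tile:** the push stopped with the fingertips at about 48 mm, the seated height. The corners in the wrist picture match a flat tile to within about 1%. I could not see the ejector bar under the tile, so "fully in" rests on those two checks.

**Rod:** the gripper's pose gives a draw of about 64.6 mm, at only about 2 N, so it did not jam. In the scene picture the green band is wholly out with bare rod below it. Its position there suggests about 2 mm more draw, which is still under the 75 mm where red begins to show.

**Disagreement:** a zoomed wrist picture showed two tiny red spots at the mouth. Given the camera's steep angle, they fit a view down the 0.8 mm bore gap onto the red band, which by the measured draw is still about 10 mm inside.

**Other objects:** the bowl, brush and cork block look unmoved in the top view.

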